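# Put the graphite paddle away in its keeper block

### The arm

A 6-joint arm with a two-finger parallel gripper is mounted at the origin on the work surface. World frame = base frame: x ahead of the robot, y to its left, z up, the work surface at z = 0. Lengths are in m, angles in rad, forces in N, time in s.
With the tool pointing down it reaches from about 0.3 to 0.85 m from the base axis. Payload 5.4 kg.
Tool frame: the origin (TCP) lies on the centre line of the jaws, within the pads' length; the fingertips stand 8 mm ahead of it and the grasp point (between the pads) lies 11 mm behind it; z points along the fingers, y is the line along which they close (so a half turn about z gives the same grasp; the last joint's range is limited). The gripper opens to 85 mm and grips with 20 to 120 N. Pads are 22 mm wide; open, the fingers measure 114 mm over their backs; the gripper's body (76 mm by 85 mm) begins 54 mm behind the grasp point. The pads swing forward as they close: fully open they stand 13 mm farther back than shut.
Start: joints at [1.055, 0.158, 1.597, -0, 1.386, -0.21], TCP at [0.173, 0.548, 0.239] pointing down, gripper open.
Joint ranges: [-2.91, 2.91], [-0.94, 2.29], [0.18, 2.7], [-1.29, 4.43], [0.17, 2.64], [-3, 3]. Speed limits (rad/s): [2.57, 2.57, 3.14, 3.14, 3.14, 3.14].

### API

Orientations are given as a 3x3 rotation matrix whose columns are the frame's x, y, z axes.
In Python, from workcell import bot gives the robot as it stands.
- The arm moves only by the shell command python3 -m pendant 'ROWS' [OPENING]. ROWS is JSON, a list of rows, each an object with "xyz": the shift along the tool's x, y, z as a fraction of full scale, a list of three; "rot": the turn, a rotation vector about the tool's x, y, z as a fraction of full scale, a list of three. In form: [{"xyz": [tx, ty, tz], "rot": [rx, ry, rz]}, ...]. A call has 1 to 10 rows; each row shifts and turns the commanded pose from where the row before left it, along the tool's axes as they then stand; what a row does not reach is not made up. Full scale, the value 1, is 0.025 m for a shift and 0.12 rad for a turn. A row lasts 1/12 s, in which the tool goes at most 41.7 mm and 7.16 degrees, less where a joint would pass 70% of its speed; a pose out of reach is approached as far as the arm can. A call with a number of a shift or a turn outside -1 to 1 is refused whole. A call with a gripper value outside its range is refused whole. OPENING is the opening, from -1 (shut) to 1 (fully open), so that 0 is half open, set as the call begins (- or left out, the last holds). The fingers move at their own pace and stop on an object; the grip force is fixed at half the most. Time passes only in rows, so rows that do not move let the fingers close. It gives the time, the measured TCP pose, the force, the opening and the grip force at its end, in the units of the state.
- bot.observe(): the state, without advancing time (a new reading comes with each control period).
- bot.capture(name): name is "side" or "top" or "wrist"; returns (picture, depth): 400x640x3 uint8, red, green, blue; 400x640 float32, m along the optical axis (not along the pixel's ray), 0 where there is no reading.
- bot.camera_info(name): a dict with "intrinsics" (3x3 intrinsics, pixels), "pose" (4x4, takes a point from camera to world coordinates). Camera axes: x right, y down, z forward; pixel columns grow to the right and rows downward; lengths in m; the calibration is good to about 2 mm. The wrist camera is an equidistant fisheye: a pixel r from the principal point sees the ray r / f radians off the axis. A picture is of the moment at which its call begins: read the wrist's pose just before it. camera_info takes no time and is no camera call; for the wrist camera it gives the pose at the moment of the call.
- bot.finish_job(): hands the job in; it is judged then, once.
The state is a dict: "t": time; "joint_positions": joint angles; "qd": joint speeds; "joint_efforts": joint torques, N m; "tcp_pos": TCP position; "eef_rot": TCP orientation; "ft_force": force on the tool from outside, world axes, zero at the start; "ft_torque": the same for the moment, N m; "grip_width": finger opening in m; "gripper_force": force on a finger pad.
Only numpy, scipy, OpenCV 4.12 (cv2) and the standard library are available. Lean on these libraries where they do the work, as an engineer would, in place of code of your own. Each camera call takes 0.05 s, during which the arm holds its last target. There are 200 camera calls.

### The job

Put the graphite paddle (dark blade, bare metal handle) away in the wooden block: slide the block's brass keeper fully open by its red knob, lift the paddle out of the cooling rest and slide its blade edgewise down into the slot until it is fully home, with the handle resting on the block's front saddle, and let go; then slide the keeper fully shut over the blade. Graphite is brittle, so lower it in gently rather than dropping it, keep it upright, and leave the brass paddle, the jar and the glass paperweight where they are.

Things in the scene. Friction and masses are not known exactly. Their poses are not given: they have to be found in the camera images.
- paddle: Graphite paddle, about 190 g, upright: dark blade 90 long (x), 8 thick (y), 56 high (z) on its long edge; flat-sided aluminium handle 16 wide (y), 22 high, with a blue band. Origin: middle of the blade's lower edge. +x to the blade's nose (at 45 mm); the handle spans x = -45 to -155 mm, its axis at z = 36 mm. Starts in one of the rest's two lanes, handle towards the robot.
- paddle_grip (a point): Point on the graphite paddle's handle axis, at x = -68, z = 36 mm in its frame, 23 mm behind the blade; the centre of mass lies about 10 mm nearer the blade. Pinch the 16 mm width here from above. Axes as paddle.
- block: Fixed wooden block, top 68 mm above the bench, z up. Origin at bench level on the slot's centre line. It spans x = -31 to +62, y = -40 to +75 mm. Slot along x, 12 wide, 60 deep (floor at z = 8 mm), open at the front face (x = -31), shut by an end wall at x = +49 mm. A base board 8 mm thick runs forward (to x = -165 mm, 62 wide) to the saddle. The handle goes towards -x.
- slot_home (a point): Point on the slot floor (block frame x = 0, y = 0, z = 8 mm) where the paddle's origin comes when fully home, with the paddle's axes along the block's. The nose touches the end wall 4 mm further on; some mm short is fine. The blade's top is then 4 mm below the block top.
- slot_mouth (a point): Centre of the slot's open top (block frame x = 9, y = 0, z = 68 mm). The slot is 12 mm wide (2 mm clear each side of the blade), flared to 20 mm in the top 4 mm, and 80 mm long along block x.
- saddle (a point): Centre of the top of the steel saddle, an upright post in front of the block (14 mm along block x, 36 mm wide, top 33 mm above the bench, at block x = -143 mm), on which the underside of the handle lies when the blade is home.
- keeper (a joint): Brass strip, 3 mm thick, sliding on the block top along block +y, in m: 0 = fully shut (across the slot), 0.05 = fully open, both hard stops. The flared mouth is free above 0.026. Starts at 0 to 0.01. About 1 N of friction, no spring, stays where left; cannot pass a blade that sticks up above the block top.
- keeper_knob (a point): Centre of the top of the keeper's red knob, an upright bar 16 (block x) by 12 (block y) by 27.5 mm high standing on the strip; its top is 99 mm above the bench. At block x = 33 mm, y = 30 mm + joint value; moves with the keeper. Pinch its 12 mm from above or push it.
- rest: Fixed steel cooling rest, origin at bench level, z up. Two lanes along x at y = -55 and +55 mm, each with two cheeks 12 mm apart round the blade (x = -22 to +38, tops 34 mm above the bench) and a post under the handle (x = -150 to -136, top 33 mm). Base plate 8 mm thick; a paddle in a lane has its origin at x = 0, z = 8 mm.
- spare: Brass-bladed paddle with wooden handle and red band, same sizes, origin and axes as the graphite one, in the other lane. Leave alone.
- jar: Green glass jar with metal cap, 60 mm diameter, 75 high, origin under its centre. Loose; leave alone.
- weight: Amber glass paperweight, round, 72 mm diameter, 51 high, origin under its centre. Loose; leave alone.
- torch: Fixed bench torch on a round foot 90 mm across, about 140 mm high, beyond the block and the rest; origin under its foot.
Mind the look-alikes: they are no part of the job. Leave any pink or purple look-alike of the paddle alone.

How it is judged:
By the outcome, as a careful person would: the job done as asked, in the order asked, and still so for the second after the job is handed in, with the robot touching nothing.
It also fails if it takes over 72 s, if anything falls off the work surface, if the arm or the gripper's body presses on something with over 40 N, if the wrist force passes 120 N, or if a joint passes its speed limit or range.

## Working session

There is one attempt and no reset: what is moved stays moved. The work goes in short steps, Python scripts to look and compute and a shell command to move; the robot and the scene stay as the last step left them, time stands still between calls to the robot, and variables do not carry over. Pictures are saved under pics/ and viewed, at most 12 in all, crops included, and the job is handed in when it is done.

```bash
ls; mkdir -p pics; python3 - <<'E'
from workcell import bot
import cv2,numpy as np
s=bot.observe();print(s['t'],s['tcp_pos'],s['eef_rot'],s['grip_width'])
for n in('top','side'):
    p,d=bot.capture(n);cv2.imwrite(f'pics/{n}0.png',p[:,:,::-1]);np.savez(f'{n}0.npz',p=p,d=d,**bot.camera_info(n))
    print(n,bot.camera_info(n))
E
```

```text
pics
0.0 [0.17284767 0.54779248 0.23831467] [[-9.53591937e-01  3.01100554e-01 -9.35331984e-04]
 [ 3.01101739e-01  9.53590632e-01 -1.62749561e-03]
 [ 4.01883988e-04 -1.83359677e-03 -9.99998238e-01]] 0.08571123789667613
top {'intrinsics': array([[411.93551752,   0.        , 321.22468255],
       [  0.        , 411.93551752, 193.53718307],
       [  0.        ,   0.        ,   1.        ]]), 'pose': array([[-0.01848962, -0.99023802,  0.13815501,  0.35365983],
       [-0.99976488,  0.01987661,  0.00866636, -0.05314924],
       [-0.01132781, -0.13796228, -0.9903727 ,  1.22814908],
       [ 0.        ,  0.        ,  0.        ,  1.        ]])}
side {'intrinsics': array([[402.5493702 ,   0.        , 313.61320865],
       [  0.        , 402.5493702 , 195.31945861],
       [  0.        ,   0.        ,   1.        ]]), 'pose': array([[-0.95458938, -0.2099244 ,  0.21140213,  0.30193118],
       [-0.29765956,  0.64209795, -0.70647648,  0.61588687],
       [ 0.01256577, -0.73732081, -0.67542588,  0.71432962],
       [ 0.        ,  0.        ,  0.        ,  1.        ]])}
```

View pics/top0.png

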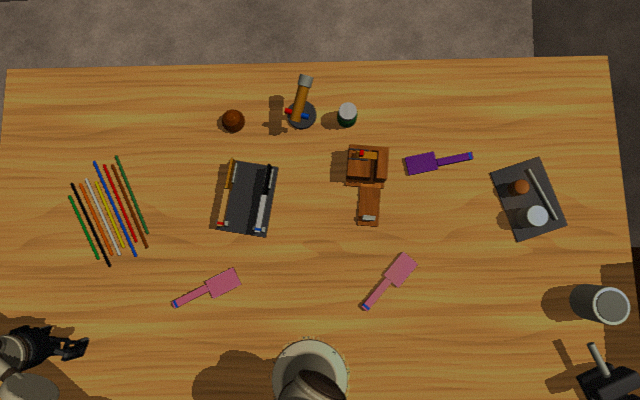

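View pics/side0.png

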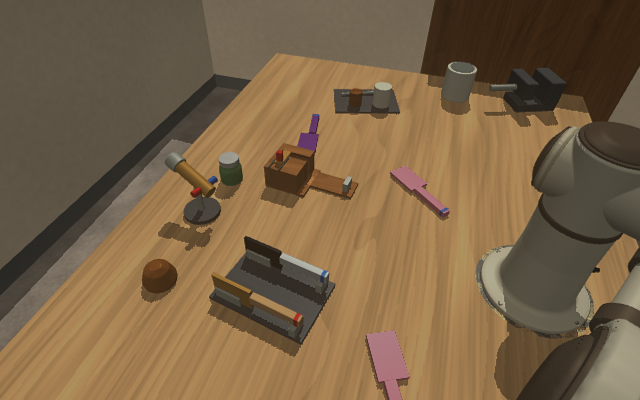

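The top view shows the graphite paddle at about (267,195) in the rest's right lane, with the blue band at (260,229). The block is at (367,165) with its red knob near (361,154).

Things that could be mistaken for the paddle:
- brass spare with red band at (228,190)
- pink look-alikes at (208,287) and (390,280)
- purple look-alike at (440,162)

I choose the one at (267,195), because it has a dark blade, a bare metal handle and a blue band.

```bash
cat > h.py <<'E'
import numpy as np,cv2
from workcell import bot
def load(n):
    z=np.load(n+'.npz');return z['p'],z['d'],z['intrinsics'],z['pose']
def cloud(d,K,T,fish=False):
    v,u=np.mgrid[:d.shape[0],:d.shape[1]].astype(float)
    x=(u-K[0,2])/K[0,0];y=(v-K[1,2])/K[1,1]
    if fish:
        r=np.hypot(x,y)+1e-9;k=np.tan(np.minimum(r,1.5))/r;x=x*k;y=y*k
    P=np.stack([x*d,y*d,d],-1)
    W=P@T[:3,:3].T+T[:3,3];W[d<=0]=np.nan
    return W
def line(P):   # centre, direction pointing away from the robot (+x)
    m=P.mean(0);w,V=np.linalg.eigh(np.cov((P-m).T));a=V[:,-1]
    return m,a*np.sign(a[0])
E
python3 - <<'E'
from h import *
p,d,K,T=load('top0');W=cloud(d,K,T)
hsv=cv2.cvtColor(p,cv2.COLOR_RGB2HSV)
X,Y,Z=np.moveaxis(W,-1,0)
def rep(n,m):
    q=W[m];print(n,m.sum(),np.nanmedian(q,0).round(4),np.nanmin(q,0).round(3),np.nanmax(q,0).round(3))
v,u=np.mgrid[:400,:640]
box=lambda a,b,c,e:(u>=a)&(u<b)&(v>=c)&(v<e)
R=box(205,285,150,240)
bl=R&(Z>.055)&(u>250);rep('blade',bl)
h=R&(Z>.045)&(Z<.062)&(u>245);rep('handle',h)
g=R&(Z>.035)&(u>245);m,a=line(W[g][:,:2]);print('paddle line',m,np.degrees(np.arctan2(a[1],a[0])))
B=box(335,395,135,235)
t=B&(Z>.062)&(Z<.078);rep('blocktop',t);print(cv2.minAreaRect(W[t][:,:2].astype(np.float32)*1000))
b=B&(Z>.004)&(Z<.014);rep('board',b);print(cv2.minAreaRect(W[b][:,:2].astype(np.float32)*1000))
kn=B&(hsv[...,1]>170)&((hsv[...,0]<6)|(hsv[...,0]>174))&(Z>.08);rep('knob',kn)
sd=B&(hsv[...,1]<70)&(v>205);rep('saddle',sd)
rep('jar',box(335,360,100,130)&(Z>.03));rep('torch',box(280,320,70,130)&(Z>.03));rep('weight',box(215,250,105,135)&(Z>.02))
c=cv2.resize(p[60:245,200:395],None,fx=4,fy=3.1,interpolation=cv2.INTER_CUBIC)
c=cv2.resize(p[90:240,200:400],None,fx=4,fy=4,interpolation=cv2.INTER_CUBIC)
cv2.imwrite('pics/topcrop.png',c[:,:,::-1])
E
```

```text
blade 199 [0.5162 0.1216 0.059 ] [0.41  0.103 0.055] [0.606 0.147 0.069]
handle 283 [0.4764 0.13   0.055 ] [0.41  0.103 0.045] [0.606 0.148 0.062]
paddle line [0.499434   0.12464569] -10.339568532119998
blocktop 1164 [ 0.6081 -0.1758  0.0677] [ 0.556 -0.238  0.062] [ 0.659 -0.118  0.078]
((607.3046875, -178.95545959472656), (115.26248931884766, 94.7857894897461), 84.245361328125)
board 1093 [ 0.5107 -0.1823  0.0075] [ 0.4   -0.264  0.004] [ 0.703 -0.084  0.014]
((551.6171875, -173.0354461669922), (177.29119873046875, 301.4022216796875), 88.90025329589844)
knob 22 [ 0.6252 -0.157   0.0973] [ 0.619 -0.163  0.082] [ 0.633 -0.153  0.103]
saddle 62 [ 0.4463 -0.1772  0.0319] [ 0.44  -0.195  0.008] [ 0.455 -0.161  0.037]
jar 360 [ 0.7496 -0.1229  0.0733] [ 0.727 -0.153  0.03 ] [ 0.784 -0.094  0.08 ]
torch 651 [0.7744 0.009  0.1233] [ 0.717 -0.027  0.036] [0.841 0.058 0.156]
weight 342 [0.7482 0.2187 0.0417] [0.722 0.193 0.02 ] [0.782 0.254 0.056]
```

View pics/topcrop.png

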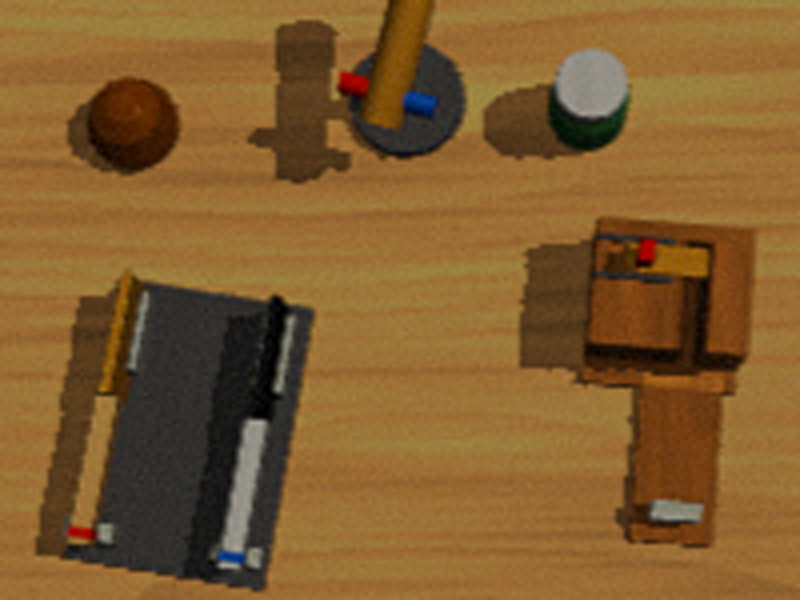

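The crop confirms the choice: dark blade, grey metal handle and blue band in the rest's right lane. The block has its slot towards the right and the red knob at crop pixel (646,250). Measured sizes agree with the description: block top 115 x 95 at 68 mm, yaw about -5.8°. I'll move above the knob next.

```bash
python3 -m pendant '[{"xyz":[0,0,0],"rot":[0,0,-0.85]},{"xyz":[0,0,0],"rot":[0,0,-0.85]},{"xyz":[-0.4,-0.5,0],"rot":[0,0,0]},{"xyz":[-0.74,-0.94,0],"rot":[0,0,0]},{"xyz":[-0.74,-0.94,0],"rot":[0,0,0]},{"xyz":[-0.74,-0.94,0],"rot":[0,0,0]},{"xyz":[-0.74,-0.94,0],"rot":[0,0,0]},{"xyz":[-0.74,-0.94,0],"rot":[0,0,0]},{"xyz":[-0.74,-0.94,0],"rot":[0,0,0]},{"xyz":[-0.74,-0.94,0],"rot":[0,0,0]}]' 0
python3 -m pendant '[{"xyz":[-0.74,-0.94,0],"rot":[0,0,0]},{"xyz":[-0.74,-0.94,0],"rot":[0,0,0]},{"xyz":[-0.74,-0.94,0],"rot":[0,0,0]},{"xyz":[-0.74,-0.94,0],"rot":[0,0,0]},{"xyz":[-0.74,-0.94,0],"rot":[0,0,0]},{"xyz":[-0.74,-0.94,0],"rot":[0,0,0]},{"xyz":[-0.74,-0.94,0],"rot":[0,0,0]},{"xyz":[-0.74,-0.94,0],"rot":[0,0,0]},{"xyz":[-0.74,-0.94,0],"rot":[0,0,0]},{"xyz":[-0.74,-0.94,0],"rot":[0,0,0]}]'
python3 -m pendant '[{"xyz":[-0.74,-0.94,0],"rot":[0,0,0]},{"xyz":[-0.74,-0.94,0],"rot":[0,0,0]},{"xyz":[-0.74,-0.94,0],"rot":[0,0,0]},{"xyz":[-0.74,-0.94,0],"rot":[0,0,0]},{"xyz":[-0.74,-0.94,0],"rot":[0,0,0]},{"xyz":[-0.74,-0.94,0],"rot":[0,0,0]},{"xyz":[-0.74,-0.94,0],"rot":[0,0,0]},{"xyz":[0,0,0],"rot":[0,0,0]},{"xyz":[0,0,0],"rot":[0,0,0]}]'
cat >> h.py <<'E'
def go(xyz,yaw_y):   # yaw_y: wanted world angle (deg) of tool y
    s=bot.observe();R=np.array(s['eef_rot']);e=np.array(xyz)-s['tcp_pos']
    cur=np.degrees(np.arctan2(R[1,1],R[0,1]));dr=-(np.radians(yaw_y-cur))
    c,s_=np.cos(np.radians(yaw_y)),np.sin(np.radians(yaw_y))
    Rn=np.array([[-s_,c,0],[c,s_,0],[0,0,-1]])
    print('t',round(s['t'],2),'rows: shift(now)',(R.T@e/.025).round(2),'shift(after turn)',(Rn.T@e/.025).round(2),'rotz',round(dr/.12,2),'tilt',R[2].round(4),'f',np.round(s['ft_force'],1))
E
python3 - <<'E'
from h import *
p,d=bot.capture('wrist');i=bot.camera_info('wrist')
s=bot.observe();print(s['t'],s['tcp_pos'],s['joint_positions']);print(i)
np.savez('w1.npz',p=p,d=d,**i);cv2.imwrite('pics/w1.png',p[:,:,::-1])
E
```

```text
t: 0.93
tcp_pos: [0.2941, 0.3566, 0.2389]
eef_rot: [[-0.995, 0.101, -0.001], [0.101, 0.995, -0.0], [0.0, -0.0, -1.0]]
ft_force: [0.6, 0.7, 0.7]
grip_width: 0.0427
gripper_force: 0.0
t: 1.77
tcp_pos: [0.4544, 0.104, 0.239]
eef_rot: [[-0.995, 0.102, -0.001], [0.102, 0.995, 0.0], [0.001, 0.0, -1.0]]
ft_force: [0.0, 0.3, 0.6]
grip_width: 0.0427
gripper_force: 0.0
t: 2.52
tcp_pos: [0.5661, -0.0723, 0.2385]
eef_rot: [[-0.995, 0.104, -0.002], [0.104, 0.995, 0.001], [0.002, 0.001, -1.0]]
ft_force: [0.8, 0.7, -0.5]
grip_width: 0.0422
gripper_force: 0.0
2.5667 [ 0.56574903 -0.07127054  0.23858283] [-3.37357712e-01  1.47918697e-01  1.61014137e+00  3.65516071e-04
  1.38528378e+00 -1.80567155e+00]
{'intrinsics': array([[309.70691629,   0.        , 317.47468006],
       [  0.        , 309.70691629, 198.3543109 ],
       [  0.        ,   0.        ,   1.        ]]), 'pose': array([[ 0.10148371,  0.95808239,  0.26791638,  0.49706241],
       [ 0.99483649, -0.09805592, -0.02617999, -0.0642039 ],
       [ 0.0011882 ,  0.26918983, -0.9630864 ,  0.37279063],
       [ 0.        ,  0.        ,  0.        ,  1.        ]])}
```

View pics/w1.png

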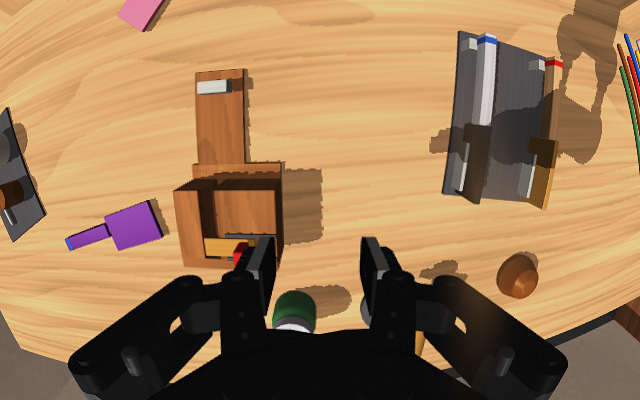

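The wrist view shows the block with its slot at about (210,205), knob at (243,252) and saddle at (214,87). It also shows the graphite paddle (blade at (475,155), blue band at (487,40)) and the spare to its right. I'll measure all of these from the depth image.

```bash
cat >> h.py <<'E'
def fr(P,o,yaw):   # world xy -> frame
    c,s=np.cos(np.radians(yaw)),np.sin(np.radians(yaw));q=P[:,:2]-o
    return np.c_[q@[c,s],q@[-s,c]]
E
python3 - <<'E'
from h import *
p,d,K,T=load('w1');W=cloud(d,K,T,True);Z=W[...,2]
hsv=cv2.cvtColor(p,cv2.COLOR_RGB2HSV)
v,u=np.mgrid[:400,:640];box=lambda a,b,c,e:(u>=a)&(u<b)&(v>=c)&(v<e)
tbl=box(300,420,20,120);print('table z',np.nanmedian(Z[tbl]))
o=np.array([.5901,-.1948]);yaw=-5.75
# block top edges, per x slice
t=box(165,290,165,275)&(Z>.063)&(Z<.073)
q=fr(W[t],o,yaw)*1000;print('n',len(q),'z',np.median(W[t][:,2]),'xrange',np.percentile(q[:,0],[.5,99.5]))
for a in range(-34,40,6):
    s=np.sort(q[(q[:,0]>=a)&(q[:,0]<a+6),1])
    if len(s)<10: continue
    g=np.where(np.diff(s)>5)[0];print(a,s[0].round(1),[(s[k].round(1),s[k+1].round(1)) for k in g],s[-1].round(1))
for b in range(-40,75,10):
    s=q[(q[:,1]>=b)&(q[:,1]<b+10),0]
    if len(s): print('y',b,'front x',s.min().round(1),'back',s.max().round(1))
sd=box(190,240,70,105)&(Z>.028)&(Z<.038);s=W[sd];print('saddle',len(s),np.median(s,0),cv2.minAreaRect((fr(s,o,yaw)*1000).astype(np.float32)))
kn=box(225,275,230,275)&(hsv[...,1]>150)&((hsv[...,0]<6)|(hsv[...,0]>174))
s=W[kn];print('knob',len(s),s[:,2].min(),s[:,2].max());s=s[s[:,2]>.094];f=fr(s,o,yaw)*1000;print(len(s),s.mean(0) if len(s) else 0,f.min(0),f.max(0))
# paddle
hd=box(470,500,30,130)&(Z>.05)&(Z<.062);m,a=line(W[hd][:,:2]);y=np.degrees(np.arctan2(a[1],a[0]));f=fr(W[hd],m,y)
print('handle',hd.sum(),m,y,f.min(0)*1e3,f.max(0)*1e3,np.median(W[hd][:,2]))
b=box(455,500,110,205)&(Z>.066)&(Z<.08);m2,a2=line(W[b][:,:2]);f2=fr(W[b],m,y);print('blade',b.sum(),np.degrees(np.arctan2(a2[1],a2[0])),f2.min(0)*1e3,f2.max(0)*1e3,np.median(W[b],0))
E
```

```text
table z -0.00037791820110685825
n 6202 z 0.06764148449542182 xrange [-29.60539905  63.76020775]
-34 -38.9 [(np.float64(-5.8), np.float64(7.0))] 75.3
-28 -39.3 [(np.float64(-4.1), np.float64(7.4))] 75.9
-22 -39.1 [(np.float64(-4.4), np.float64(7.0))] 75.7
-16 -39.0 [(np.float64(-4.2), np.float64(8.0))] 75.7
-10 -38.2 [(np.float64(-4.5), np.float64(7.0))] 75.8
-4 -38.8 [(np.float64(-4.0), np.float64(7.2))] 75.4
2 -39.3 [(np.float64(-4.2), np.float64(7.3))] 76.5
8 -39.6 [(np.float64(-4.7), np.float64(7.3))] 76.5
14 -39.6 [(np.float64(-4.9), np.float64(8.0))] 76.4
20 -38.7 [] 76.4
26 -38.8 [(np.float64(56.5), np.float64(73.9))] 76.1
32 -38.5 [(np.float64(30.3), np.float64(47.7)), (np.float64(53.4), np.float64(75.5))] 75.9
38 -39.0 [(np.float64(26.6), np.float64(75.2))] 75.9
y -40 front x -29.6 back 64.5
y -30 front x -29.4 back 63.8
y -20 front x -29.1 back 64.8
y -10 front x -29.1 back 64.0
y 0 front x -29.9 back 64.8
y 10 front x -30.1 back 64.5
y 20 front x -29.8 back 64.2
y 30 front x -29.8 back 33.1
y 40 front x -29.8 back 32.5
y 50 front x -29.9 back 33.1
y 60 front x -29.6 back 20.7
y 70 front x -29.6 back 64.7
saddle 370 [ 0.44985823 -0.17827939  0.03237248] ((-141.32383728027344, 1.5545597076416016), (36.829620361328125, 14.283451080322266), 89.5596923828125)
knob 182 0.07462953137831785 0.2573154012222442
105 [ 0.61598661 -0.15198753  0.11826038] [-45.19545635  34.66053828] [41.92622549 87.25076699]
handle 1220 [0.46755553 0.13109904] -10.370655847138346 [-56.82004771  -8.15542846] [57.82925388  9.81905247] 0.05453145353793298
blade 1 nan [71.79931524  2.33453205] [71.79931524  2.33453205] [0.53860217 0.12047045 0.06602604]h.py:14: RuntimeWarning: Degrees of freedom <= 0 for slice
  m=P.mean(0);w,V=np.linalg.eigh(np.cov((P-m).T));a=V[:,-1]
  c *= np.true_divide(1, fact)
  c *= np.true_divide(1, fact)
```

```bash
cat >> h.py <<'E'
O=np.array([.5919,-.1937]);YB=-5.75
def blk(x,y,z):  # block mm -> world m
    c,s=np.cos(np.radians(YB)),np.sin(np.radians(YB));return [O[0]+(x*c-y*s)/1e3,O[1]+(x*s+y*c)/1e3,z/1e3]
E
python3 -c "
from h import *
go(blk(33,40,84),90+YB)"
```

```text
t 2.57 rows: shift(now) [-2.87 -3.17  6.18] shift(after turn) [-2.85 -3.17  6.18] rotz -0.02 tilt [ 1.6e-03  8.0e-04 -1.0e+00] f [-0.4 -0.3  0.4]
```

```bash
python3 -m pendant '[{"xyz":[-0.71,-0.79,0],"rot":[0,0,0]},{"xyz":[-0.71,-0.79,0],"rot":[0,0,0]},{"xyz":[-0.71,-0.79,0],"rot":[0,0,0]},{"xyz":[-0.72,-0.79,0.5],"rot":[0,0,0]},{"xyz":[0,0,0.8],"rot":[0,0,0]},{"xyz":[0,0,0.8],"rot":[0,0,0]},{"xyz":[0,0,0.8],"rot":[0,0,0]},{"xyz":[0,0,0.5],"rot":[0,0,0]},{"xyz":[0,0,0],"rot":[0,0,0]},{"xyz":[0,0,0],"rot":[0,0,0]}]'
python3 - <<'E'
from h import *
go(blk(33,40,84),90+YB)
p,d=bot.capture('wrist');i=bot.camera_info('wrist')
np.savez('w2.npz',p=p,d=d,**i);cv2.imwrite('pics/w2.png',p[:,:,::-1])
p,d=bot.capture('side');cv2.imwrite('pics/s2.png',cv2.resize(p[100:220,230:390,::-1],None,fx=4,fy=4))
E
```

```text
t: 3.4
tcp_pos: [0.6286, -0.1561, 0.1541]
eef_rot: [[-0.995, 0.101, -0.001], [0.101, 0.995, 0.001], [0.001, 0.001, -1.0]]
ft_force: [0.7, -0.6, 1.1]
grip_width: 0.0426
gripper_force: 0.0
t 3.4 rows: shift(now) [-0.01 -0.04  2.8 ] shift(after turn) [-0.01 -0.04  2.8 ] rotz -0.0 tilt [ 1.2e-03  5.0e-04 -1.0e+00] f [ 0.7 -0.6  1.1]
```

View pics/w2.png

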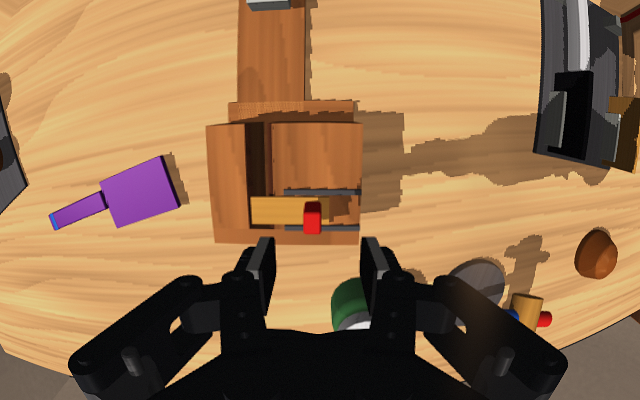

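The knob (312,212) sits between the open jaws. Next I'll measure it and the block more closely.

```bash
python3 - <<'E'
from h import *
p,d,K,T=load('w2');W=cloud(d,K,T,True);Z=W[...,2]
hsv=cv2.cvtColor(p,cv2.COLOR_RGB2HSV)
v,u=np.mgrid[:400,:640];box=lambda a,b,c,e:(u>=a)&(u<b)&(v>=c)&(v<e)
kn=box(295,328,195,240)&(hsv[...,1]>150)&((hsv[...,0]<6)|(hsv[...,0]>174))
s=W[kn];s=s[(s[:,2]>.095)&(s[:,2]<.103)];f=fr(s,O,YB)*1000;print('knob top',len(s),f.min(0),f.max(0),np.median(s[:,2]))
t=box(200,370,110,245)&(Z>.063)&(Z<.073);q=fr(W[t],O,YB)*1000
for a in range(-25,10,6):
    s=np.sort(q[(q[:,0]>=a)&(q[:,0]<a+6),1]);g=np.where(np.diff(s)>5)[0];print(a,s[0].round(1),[(s[k].round(1),s[k+1].round(1)) for k in g],s[-1].round(1))
print('x',np.percentile(q[:,0],[.3,99.7]))
E
```

```text
knob top 406 [26.16964017 31.22758768] [42.02320638 43.12278498] 0.09957300039816624
-25 -42.3 [(np.float64(-7.4), np.float64(4.7))] 73.4
-19 -42.1 [(np.float64(-7.4), np.float64(4.6))] 73.4
-13 -41.6 [(np.float64(-8.1), np.float64(3.6))] 72.9
-7 -42.4 [(np.float64(-7.9), np.float64(3.6))] 73.1
-1 -42.5 [(np.float64(-8.0), np.float64(4.2))] 73.2
5 -42.5 [(np.float64(-8.1), np.float64(3.8))] 72.6
x [-29.49026524  63.55181011]
```

```bash
python3 -m pendant '[{"xyz":[0,0,0.5],"rot":[0,0,0]},{"xyz":[0,0,0.7],"rot":[0,0,0]},{"xyz":[0,0,0.7],"rot":[0,0,0]},{"xyz":[0,0,0.6],"rot":[0,0,0]},{"xyz":[0,0,0.3],"rot":[0,0,0]},{"xyz":[0,0,0],"rot":[0,0,0]},{"xyz":[0,0,0],"rot":[0,0,0]}]'
python3 -m pendant '[{"xyz":[0,0,0],"rot":[0,0,0]},{"xyz":[0,0,0],"rot":[0,0,0]},{"xyz":[0,0,0],"rot":[0,0,0]},{"xyz":[0,0,0],"rot":[0,0,0]},{"xyz":[0,0,0],"rot":[0,0,0]},{"xyz":[0,0,0],"rot":[0,0,0]}]' -1
```

```text
t: 4.08
tcp_pos: [0.6293, -0.1572, 0.0846]
eef_rot: [[-0.995, 0.102, 0.0], [0.102, 0.995, -0.0], [-0.0, -0.0, -1.0]]
ft_force: [0.4, 0.8, 0.4]
grip_width: 0.0426
gripper_force: 0.0
t: 4.58
tcp_pos: [0.63, -0.1577, 0.0859]
eef_rot: [[-0.995, 0.102, 0.002], [0.102, 0.995, -0.001], [-0.002, -0.001, -1.0]]
ft_force: [-0.4, -1.2, 5.9]
grip_width: 0.0105
gripper_force: 60.9
```

The knob is gripped (10.5 mm wide, 61 N). I'll slide it open along +y, about 41 mm.

```bash
python3 -m pendant '[{"xyz":[0,0.15,0],"rot":[0,0,0]},{"xyz":[0,0.25,0],"rot":[0,0,0]},{"xyz":[0,0.3,0],"rot":[0,0,0]},{"xyz":[0,0.3,0],"rot":[0,0,0]},{"xyz":[0,0.3,0],"rot":[0,0,0]},{"xyz":[0,0.2,0],"rot":[0,0,0]},{"xyz":[0,0.1,0],"rot":[0,0,0]},{"xyz":[0,0,0],"rot":[0,0,0]},{"xyz":[0,0,0],"rot":[0,0,0]},{"xyz":[0,0,0],"rot":[0,0,0]}]'
python3 -m pendant '[{"xyz":[0,0.1,0],"rot":[0,0,0]},{"xyz":[0,0,0],"rot":[0,0,0]},{"xyz":[0,0,0],"rot":[0,0,0]}]'
python3 -c "
from h import *
s=bot.observe();print(fr(s['tcp_pos'][None],O,YB)*1000,s['ft_force'])"
```

```text
t: 5.42
tcp_pos: [0.634, -0.1193, 0.0859]
eef_rot: [[-0.995, 0.102, 0.002], [0.102, 0.995, -0.003], [-0.003, -0.003, -1.0]]
ft_force: [-0.4, -4.0, 5.2]
grip_width: 0.0102
gripper_force: 60.8
t: 5.67
tcp_pos: [0.634, -0.1192, 0.0859]
eef_rot: [[-0.995, 0.102, 0.002], [0.102, 0.995, -0.007], [-0.003, -0.007, -1.0]]
ft_force: [-3.1, -12.1, 4.5]
grip_width: 0.0104
gripper_force: 60.7
[[34.44564179 78.39452959]] [ -3.05408256 -12.06457641   4.53137345]
```

The keeper is at its hard stop: 12 N reaction, no motion. That fixes the block's y, 1.6 mm from my estimate and matching the second wrist view. I'll release, rise, and measure again with the arm at rest.

```bash
python3 -m pendant '[{"xyz":[0,-0.1,0],"rot":[0,0,0]},{"xyz":[0,0,0],"rot":[0,0,0]},{"xyz":[0,0,0],"rot":[0,0,0]},{"xyz":[0,0,0],"rot":[0,0,0]},{"xyz":[0,0,-0.5],"rot":[0,0,0]},{"xyz":[0.4,0,-0.8],"rot":[0,0,0]},{"xyz":[0.8,0,-1],"rot":[0,0,0]},{"xyz":[0.8,0,-1],"rot":[0,0,0]},{"xyz":[0.8,0,-1],"rot":[0,0,0]},{"xyz":[0,0,-0.4],"rot":[0,0,0]}]' 0
python3 -m pendant '[{"xyz":[0,0,0],"rot":[0,0,0]},{"xyz":[0,0,0],"rot":[0,0,0]},{"xyz":[0,0,0],"rot":[0,0,0]},{"xyz":[0,0,0],"rot":[0,0,0]}]'
sed -i 's/^O=.*;/O=np.array([.59323,-.19544]);/' h.py
python3 - <<'E'
from h import *
i=bot.camera_info('wrist');p,d=bot.capture('wrist')
np.savez('w3.npz',p=p,d=d,**i);cv2.imwrite('pics/w3.png',p[:,:,::-1])
T=i['pose'];W=cloud(d,i['intrinsics'],T,True);Z=W[...,2]
F=(fr(W.reshape(-1,3),O,YB)*1000).reshape(400,640,2);x,y=F[...,0],F[...,1]
near=(x>-40)&(x<75)&(y>-55)&(y<90)
t=near&(Z>.064)&(Z<.0705);q=F[t]
xs,e=[],[]
for a in range(-28,60,4):
    s=np.sort(q[(q[:,0]>=a)&(q[:,0]<a+4),1])
    if len(s)<10: continue
    k=[j for j in np.where(np.diff(s)>5)[0] if abs(s[j]+8)<7]
    if k: xs.append(a+2);e.append([s[0],s[k[0]],s[k[0]+1],s[-1]])
e=np.array(e);xs=np.array(xs)
for c in range(4):
    print('edge',c,np.median(e[:,c]).round(2),'slope deg',np.degrees(np.polyfit(xs,e[:,c],1)[0]).round(2))
print('x',np.percentile(q[:,0],[.3,99.7]))
sd=(abs(x+143)<20)&(abs(y)<30)&(Z>.027)&(Z<.038);print('saddle',cv2.minAreaRect(F[sd].astype(np.float32)))
b=(x<-45)&(x>-160)&(abs(y)<45)&(Z>.004)&(Z<.012);q=F[b];
L=[[a+5,*np.percentile(q[(q[:,0]>=a)&(q[:,0]<a+10),1],[1,99])] for a in range(-125,-45,10)];L=np.array(L);print('board',np.median(L,0),np.degrees(np.polyfit(L[:,0],L[:,1],1)[0]),np.degrees(np.polyfit(L[:,0],L[:,2],1)[0]))
hsv=cv2.cvtColor(p,cv2.COLOR_RGB2HSV)
kn=near&(hsv[...,1]>150)&((hsv[...,0]<6)|(hsv[...,0]>174))&(Z>.095)&(Z<.103);print('knob',F[kn].min(0),F[kn].max(0))
print(bot.observe()['tcp_pos'])
E
```

```text
t: 6.5
tcp_pos: [0.5628, -0.11, 0.2065]
eef_rot: [[-0.995, 0.101, 0.004], [0.101, 0.995, -0.002], [-0.004, -0.001, -1.0]]
ft_force: [0.4, 0.3, 0.3]
grip_width: 0.0431
gripper_force: 0.0
t: 6.83
tcp_pos: [0.5631, -0.1099, 0.2]
eef_rot: [[-0.995, 0.101, -0.003], [0.101, 0.995, 0.001], [0.003, 0.001, -1.0]]
ft_force: [-0.5, 0.4, -0.2]
grip_width: 0.0425
gripper_force: 0.0
edge 0 -39.95 slope deg 0.17
edge 1 -5.94 slope deg -1.14
edge 2 7.26 slope deg 34.5
edge 3 75.64 slope deg 10.67
x [-32.20551326  60.37272269]
saddle ((-143.72215270996094, 1.1405696868896484), (36.945804595947266, 14.204177856445312), 89.80570220947266)
board [-85.         -29.55991462  31.30434439] -3.6497974344285877 5.510872814248409
knob [23.67553678 74.08729681] [39.07695748 85.51917007]
[ 0.5630572  -0.10993904  0.19999229]
```

View pics/w3.png

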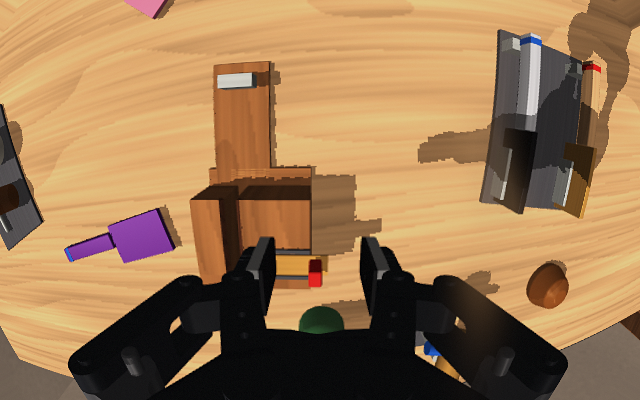

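The keeper is open: knob at (315,273), y about 80 mm in the block frame. The slot mouth is clear. Now I'll measure the paddle in this same still view.

```bash
sed -i 's/^O=.*;/O=np.array([.5922,-.1950]);/' h.py
cat >> h.py <<'E'
def paddle(name,u0,u1,v0,v1):
    p,d,K,T=load(name);W=cloud(d,K,T,True);Z=W[...,2]
    v,u=np.mgrid[:400,:640];bx=(u>=u0)&(u<u1)&(v>=v0)&(v<v1)
    hsv=cv2.cvtColor(p,cv2.COLOR_RGB2HSV)
    h=bx&(Z>.051)&(Z<.059)
    m=np.median(W[h][:,:2],0)
    for _ in range(3):
        c,a=line(W[h][:,:2]);yaw=np.degrees(np.arctan2(a[1],a[0]));f=fr(W.reshape(-1,3),c,yaw).reshape(400,640,2)
        h=bx&(Z>.051)&(Z<.059)&(abs(f[...,1])<.0095)
    f=f[h]*1e3;lo,hi=np.percentile(f[:,1],[1,99])
    s=np.array([np.median(f[(f[:,0]>=k)&(f[:,0]<k+10),1]) for k in range(-50,50,10)])
    print('handle n',h.sum(),'c',c,'yaw',yaw,'x',np.percentile(f[:,0],[.3,99.7]),'y',lo,hi,'mid',s.round(1),'z',np.median(W[h][:,2]))
    back=np.percentile(f[:,0],.3)/1e3
    g=c+np.array([np.cos(np.radians(yaw)),np.sin(np.radians(yaw))])*(back+.087)
    print('grip',g);return g,yaw
E
python3 - <<'E'
from h import *
g,y=paddle('w3',510,548,30,150)
go([g[0],g[1],.16],90+y)
E
```

```text
handle n 1232 c [0.47160536 0.12918445] yaw -10.805733173333177 x [-59.34939029  69.33583002] y -7.210506535527037 8.81622369717855 mid [-0.6 -0.2 -0.6 -0.5 -0.5  0.2  0.7 -0.  -0.2  0.5] z 0.054415499052458516
grip [0.49876568 0.12400052]
t 6.88 rows: shift(now) [3.5  9.05 1.62] shift(after turn) [4.28 8.71 1.6 ] rotz 0.72 tilt [ 0.0029  0.001  -1.    ] f [-0.   0.3  0.3]
```

```bash
python3 -m pendant '[{"xyz":[0,0,0],"rot":[0,0,0.72]},{"xyz":[0.45,0.9,0],"rot":[0,0,0]},{"xyz":[0.45,0.9,0],"rot":[0,0,0]},{"xyz":[0.45,0.9,0.1],"rot":[0,0,0]},{"xyz":[0.45,0.9,0.2],"rot":[0,0,0]},{"xyz":[0.45,0.9,0.2],"rot":[0,0,0]},{"xyz":[0.45,0.9,0.2],"rot":[0,0,0]},{"xyz":[0.45,0.9,0.2],"rot":[0,0,0]},{"xyz":[0.45,0.9,0.2],"rot":[0,0,0]},{"xyz":[0.45,0.9,0.1],"rot":[0,0,0]}]'
python3 -m pendant '[{"xyz":[0.2,0.6,0],"rot":[0,0,0]},{"xyz":[0,0,0],"rot":[0,0,0]},{"xyz":[0,0,0],"rot":[0,0,0]},{"xyz":[0,0,0],"rot":[0,0,0]},{"xyz":[0,0,0],"rot":[0,0,0]}]'
python3 - <<'E'
from h import *
i=bot.camera_info('wrist');p,d=bot.capture('wrist')
np.savez('w4.npz',p=p,d=d,**i);cv2.imwrite('pics/w4.png',p[:,:,::-1])
E
```

```text
t: 7.72
tcp_pos: [0.5007, 0.1088, 0.17]
eef_rot: [[-0.982, 0.187, -0.003], [0.187, 0.982, 0.0], [0.003, -0.0, -1.0]]
ft_force: [0.3, -0.8, -0.1]
grip_width: 0.0429
gripper_force: 0.0
t: 8.13
tcp_pos: [0.5001, 0.1223, 0.1716]
eef_rot: [[-0.982, 0.188, -0.0], [0.188, 0.982, -0.0], [0.0, -0.0, -1.0]]
ft_force: [-0.4, -1.6, 0.2]
grip_width: 0.0427
gripper_force: 0.0
```

View pics/w4.png

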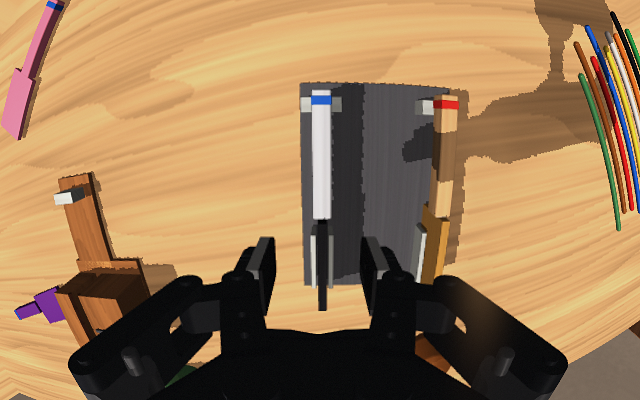

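Directly below the jaws: graphite paddle, blue band at (321,100), handle front at (321,219), dark blade to (321,310). The spare is well clear at (440,...).

```bash
python3 - <<'E'
from h import *
g,y=paddle('w4',306,336,86,219)
p,d,K,T=load('w4');W=cloud(d,K,T,True)
for v in (84,88,90,92,94,150,214,218,220,222,226): print(v,W[v,321].round(4),p[v,321])
go([g[0],g[1],.050],90+y)
E
```

```text
handle n 2443 c [0.46419942 0.13239515] yaw -10.378243511639722 x [-52.16031098  56.14743518] y -7.617804913386102 7.365064384209068 mid [ 0.2  0.1  0.  -0.  -0.1 -0.1 -0.2 -0.2  0.1 -0.3] z 0.054423027178815364
grip [0.49846913 0.12611893]
84 [0.4047 0.1441 0.0076] [90 87 90]
88 [0.4086 0.1433 0.0088] [82 80 81]
90 [0.4139 0.1418 0.0547] [192 189 189]
92 [0.4155 0.1415 0.0548] [227 222 223]
94 [0.4169 0.1413 0.0526] [235 229 225]
150 [0.4618 0.1327 0.0546] [228 224 223]
214 [0.5156 0.1226 0.0547] [228 225 225]
218 [0.5193 0.1219 0.0542] [197 192 191]
220 [0.5215 0.1215 0.0531] [0 0 0]
222 [0.5206 0.1216 0.0606] [6 7 6]
226 [0.5233 0.1211 0.0629] [25 24 25]
t 8.18 rows: shift(now) [0.09 0.14 4.87] shift(after turn) [0.09 0.14 4.87] rotz -0.07 tilt [ 1.e-04 -2.e-04 -1.e+00] f [ 0.  -0.5  0.6]
```

```bash
python3 -m pendant '[{"xyz":[0.09,0.14,0.6],"rot":[0,0,-0.07]},{"xyz":[0,0,0.9],"rot":[0,0,0]},{"xyz":[0,0,0.9],"rot":[0,0,0]},{"xyz":[0,0,0.9],"rot":[0,0,0]},{"xyz":[0,0,0.8],"rot":[0,0,0]},{"xyz":[0,0,0.7],"rot":[0,0,0]},{"xyz":[0,0,0.5],"rot":[0,0,0]},{"xyz":[0,0,0.21],"rot":[0,0,0]},{"xyz":[0,0,0],"rot":[0,0,0]},{"xyz":[0,0,0],"rot":[0,0,0]}]'
python3 -c "
from h import *
go([.4985,.1261,.034],90-10.4)"
```

```text
t: 9.02
tcp_pos: [0.4987, 0.1267, 0.0345]
eef_rot: [[-0.984, 0.179, 0.001], [0.179, 0.984, -0.0], [-0.001, 0.0, -1.0]]
ft_force: [-0.9, 0.0, -0.2]
grip_width: 0.0426
gripper_force: 0.0
t 9.02 rows: shift(now) [ 0.   -0.03  0.02] shift(after turn) [ 0.   -0.03  0.02] rotz 0.01 tilt [-5.e-04  0.e+00 -1.e+00] f [-0.9  0.  -0.2]
```

```bash
python3 -m pendant '[{"xyz":[0,0,0],"rot":[0,0,0]},{"xyz":[0,0,0],"rot":[0,0,0]},{"xyz":[0,0,0],"rot":[0,0,0]},{"xyz":[0,0,0],"rot":[0,0,0]},{"xyz":[0,0,0],"rot":[0,0,0]},{"xyz":[0,0,0],"rot":[0,0,0]}]' -1
python3 -m pendant '[{"xyz":[0,0,-0.15],"rot":[0,0,0]},{"xyz":[0,0,-0.15],"rot":[0,0,0]},{"xyz":[0,0,0],"rot":[0,0,0]},{"xyz":[0,0,0],"rot":[0,0,0]}]'
```

```text
t: 9.52
tcp_pos: [0.4993, 0.127, 0.0353]
eef_rot: [[-0.984, 0.179, 0.002], [0.179, 0.984, -0.0], [-0.002, 0.0, -1.0]]
ft_force: [-1.1, -1.0, 7.4]
grip_width: 0.0148
gripper_force: 59.3
t: 9.85
tcp_pos: [0.4981, 0.1272, 0.0415]
eef_rot: [[-0.984, 0.179, -0.0], [0.179, 0.984, 0.0], [0.0, 0.0, -1.0]]
ft_force: [0.4, 0.3, -1.6]
grip_width: 0.0151
gripper_force: 58.5
```

Holding it (14.8 mm, 59 N), and it has started to lift. Raising it and carrying it over the slot.

```bash
python3 -m pendant '[{"xyz":[0,0,-0.4],"rot":[0,0,0]},{"xyz":[0,0,-0.7],"rot":[0,0,0]},{"xyz":[0,0,-0.9],"rot":[0,0,0]},{"xyz":[0,0,-0.9],"rot":[0,0,0]},{"xyz":[0,0,-0.9],"rot":[0,0,0]},{"xyz":[0,0,-0.7],"rot":[0,0,0]},{"xyz":[0,0,-0.3],"rot":[0,0,0]},{"xyz":[0,0,0],"rot":[0,0,-0.34]},{"xyz":[0,0,0],"rot":[0,0,-0.34]},{"xyz":[0,0,0],"rot":[0,0,0]}]'
python3 -c "
from h import *
go(blk(-70,0,155),90+YB)"
```

```text
t: 10.68
tcp_pos: [0.4978, 0.1271, 0.1613]
eef_rot: [[-0.995, 0.097, -0.001], [0.097, 0.995, -0.0], [0.001, -0.0, -1.0]]
ft_force: [-0.2, 0.8, -1.7]
grip_width: 0.0148
gripper_force: 58.5
t 10.68 rows: shift(now) [ -2.21 -12.45   0.25] shift(after turn) [ -2.25 -12.44   0.25] rotz 0.03 tilt [ 8.e-04 -1.e-04 -1.e+00] f [-0.2  0.8 -1.7]
```

```bash
python3 -m pendant '[{"xyz":[-0.1,-0.5,0],"rot":[0,0,0.03]},{"xyz":[-0.16,-0.9,0],"rot":[0,0,0]},{"xyz":[-0.16,-0.9,0],"rot":[0,0,0]},{"xyz":[-0.16,-0.9,0],"rot":[0,0,0]},{"xyz":[-0.16,-0.9,0],"rot":[0,0,0]},{"xyz":[-0.16,-0.9,0],"rot":[0,0,0]},{"xyz":[-0.16,-0.9,0],"rot":[0,0,0]},{"xyz":[-0.16,-0.9,0],"rot":[0,0,0]},{"xyz":[-0.16,-0.9,0],"rot":[0,0,0]},{"xyz":[-0.16,-0.9,0],"rot":[0,0,0]}]'
python3 -m pendant '[{"xyz":[-0.16,-0.9,0],"rot":[0,0,0]},{"xyz":[-0.16,-0.9,0],"rot":[0,0,0]},{"xyz":[-0.16,-0.9,0],"rot":[0,0,0]},{"xyz":[-0.16,-0.9,0],"rot":[0,0,0]},{"xyz":[-0.05,-0.24,0],"rot":[0,0,0]},{"xyz":[0,0,0],"rot":[0,0,0]},{"xyz":[0,0,0],"rot":[0,0,0]},{"xyz":[0,0,0],"rot":[0,0,0]},{"xyz":[0,0,0],"rot":[0,0,0]},{"xyz":[0,0,0],"rot":[0,0,0]}]'
python3 - <<'E'
from h import *
go(blk(-70,0,100),90+YB)
i=bot.camera_info('wrist');p,d=bot.capture('wrist')
np.savez('w5.npz',p=p,d=d,**i);cv2.imwrite('pics/w5.png',p[:,:,::-1])
p,d=bot.capture('side');np.savez('s5.npz',p=p,d=d,**bot.camera_info('side'))
p,d=bot.capture('top');np.savez('t5.npz',p=p,d=d,**bot.camera_info('top'))
E
```

```text
t: 11.52
tcp_pos: [0.5142, -0.0916, 0.1609]
eef_rot: [[-0.995, 0.103, -0.001], [0.103, 0.995, 0.001], [0.001, 0.0, -1.0]]
ft_force: [0.8, 0.0, -2.9]
grip_width: 0.0151
gripper_force: 58.7
t: 12.35
tcp_pos: [0.5221, -0.1869, 0.1615]
eef_rot: [[-0.995, 0.101, -0.0], [0.101, 0.995, 0.0], [0.0, 0.0, -1.0]]
ft_force: [0.1, 1.1, -1.4]
grip_width: 0.0149
gripper_force: 58.8
t 12.35 rows: shift(now) [-0.02 -0.04  2.46] shift(after turn) [-0.02 -0.04  2.46] rotz -0.0 tilt [ 2.e-04  3.e-04 -1.e+00] f [ 0.1  1.1 -1.4]
```

View pics/w5.png

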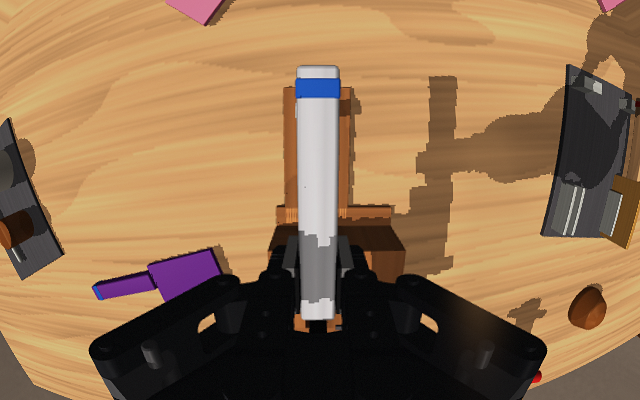

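The handle is held straight (column 318) above the base board (edges about 285 and 352). I'll check the alignment numerically in the block frame.

```bash
python3 - <<'E'
from h import *
p,d,K,T=load('w5');W=cloud(d,K,T,True);Z=W[...,2]
F=(fr(W.reshape(-1,3),O,YB)*1000).reshape(400,640,2);x,y=F[...,0],F[...,1]
u=np.mgrid[:400,:640][1]
h=(Z>.17)&(Z<.195)&(abs(u-318)<30)&(x<-85)&(x>-165);
for a in range(-155,-85,15):
    s=h&(x>=a)&(x<a+15);lo,hi=np.percentile(y[s],[1,99]);print('handle',a,lo.round(1),hi.round(1),((lo+hi)/2).round(2),'z',np.median(Z[s]).round(4))
print('rear x',np.percentile(x[(Z>.17)&(Z<.195)&(abs(u-318)<25)],.3))
b=(Z>.003)&(Z<.013)&(abs(y)<40)&(x>-160)
hsv=cv2.cvtColor(p,cv2.COLOR_RGB2HSV)
b&=(Z>.005)
for a in range(-135,-45,15):
    s=b&(x>=a)&(x<a+15);lo,hi=np.percentile(y[s],[1,99]);print('board',a,lo.round(1),hi.round(1),((lo+hi)/2).round(2))
t=(Z>.06)&(Z<.072)&(x>-45)&(x<0)&(abs(y-17)<70);print('blocktop y',np.percentile(y[t],[.5,99.5]),'front x',np.percentile(x[t],.5))
for n in('s5','t5'):
    p,d,K,T=load(n);W=cloud(d,K,T);Z=W[...,2];F=(fr(W.reshape(-1,3),O,YB)*1000).reshape(400,640,2);x,y=F[...,0],F[...,1]
    bl=(Z>.12)&(Z<.20)&(abs(y)<15)&(x>-30)&(x<60)
    if bl.sum()>5: print(n,'blade',bl.sum(),'y',np.percentile(y[bl],[5,50,95]),'x max',x[bl].max(),'zmin',Z[bl].min())
    t=(Z>.064)&(Z<.0705)&(x>-40)&(x<72)&(y>-50)&(y<85);print(n,'top x',np.percentile(x[t],[1,99]),'y',np.percentile(y[t],[1,99]))
E
```

```text
handle -155 -6.6 9.1 1.24 z 0.1809
handle -140 -6.8 9.3 1.24 z 0.1807
handle -125 -6.6 9.1 1.24 z 0.1807
handle -110 -6.7 9.3 1.26 z 0.1806
handle -95 -6.4 8.8 1.23 z 0.1806
rear x -157.8720287730465
board -135 -30.7 30.6 -0.05
board -120 -30.8 30.8 0.01
board -105 -30.2 31.1 0.44
board -90 -30.5 31.4 0.44
board -75 -30.7 29.9 -0.42
board -60 -38.4 39.1 0.37
blocktop y [-39.5416261   74.77606145] front x -31.739494742893285
s5 blade 529 y [1.27065166 4.35221182 6.58990584] x max 42.038454415734186 zmin 0.13209683012861073
s5 top x [-30.99698266  61.28362022] y [-40.33130467  77.07883182]
t5 top x [-29.78734339  59.88983454] y [17.19833777 76.32941526]
```

Aligned in yaw and level; y is off by 1.1 mm and nose reach is about 2 mm short, which is fine. I'll correct y and lower in stages, checking forces.

```bash
python3 -m pendant '[{"xyz":[-0.02,-0.045,0.2],"rot":[0,0,0]},{"xyz":[0,0,0.4],"rot":[0,0,0]},{"xyz":[0,0,0.5],"rot":[0,0,0]},{"xyz":[0,0,0.5],"rot":[0,0,0]},{"xyz":[0,0,0.4],"rot":[0,0,0]},{"xyz":[0,0,0.3],"rot":[0,0,0]},{"xyz":[0,0,0],"rot":[0,0,0]},{"xyz":[0,0,0],"rot":[0,0,0]},{"xyz":[0,0,0],"rot":[0,0,0]}]'
python3 - <<'E'
from h import *
go(blk(-70,0,36),90+YB)
p,d=bot.capture('side');T=bot.camera_info('side');W=cloud(d,T['intrinsics'],T['pose'])
cv2.imwrite('pics/s6.png',cv2.resize(p[90:230,220:400,::-1],None,fx=4,fy=4,interpolation=cv2.INTER_CUBIC))
i=bot.camera_info('wrist');p,d=bot.capture('wrist');W=cloud(d,i['intrinsics'],i['pose'],True);Z=W[...,2]
F=(fr(W.reshape(-1,3),O,YB)*1000).reshape(400,640,2);x,y=F[...,0],F[...,1];u=np.mgrid[:400,:640][1]
h=(Z>.11)&(Z<.135)&(abs(u-318)<30)&(x<-85)
print('handle y',np.percentile(y[h],[1,99]),'rear',x[h].min(),'z',np.median(Z[h]))
t=(Z>.06)&(Z<.072)&(x>-45)&(x<0)&(abs(y-17)<70);print('blocktop y',np.percentile(y[t],[.5,99.5]),'front x',np.percentile(x[t],.5))
E
```

```text
t: 13.25
tcp_pos: [0.5229, -0.1894, 0.1045]
eef_rot: [[-0.995, 0.102, 0.001], [0.102, 0.995, -0.0], [-0.001, -0.0, -1.0]]
ft_force: [-0.1, 0.1, -1.3]
grip_width: 0.015
gripper_force: 58.8
t 13.25 rows: shift(now) [0.02 0.05 2.74] shift(after turn) [0.02 0.05 2.74] rotz -0.01 tilt [-8.e-04 -4.e-04 -1.e+00] f [-0.1  0.1 -1.3]
handle y [-9.00987692  6.71379358] rear -157.23431430902562 z 0.1239589125000529
blocktop y [-17.44203031  74.85626731] front x -31.43981676664319
```

View pics/s6.png

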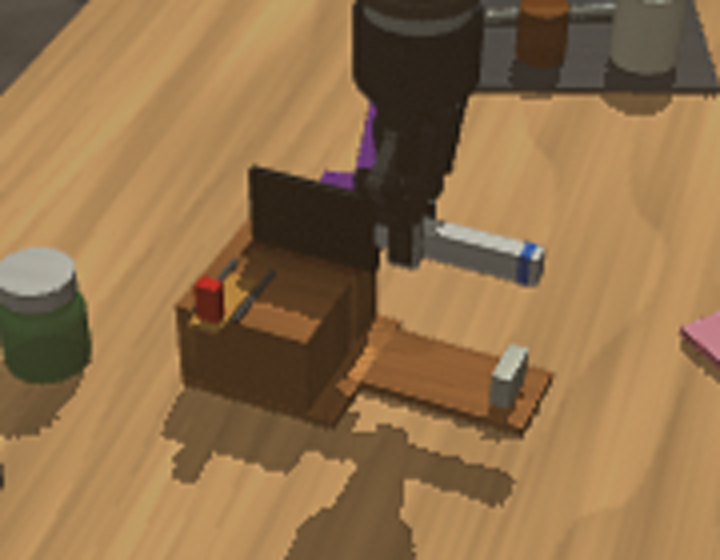

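The side view shows the blade just above the slot, upright and parallel to it, with the nose clear of the end wall and the keeper open. Both views put y at about -1.1 mm, so I'll correct that and go down in small steps.

```bash
python3 -m pendant '[{"xyz":[0.0,0.045,0.1],"rot":[0,0,0]},{"xyz":[0,0,0.15],"rot":[0,0,0]},{"xyz":[0,0,0.15],"rot":[0,0,0]},{"xyz":[0,0,0.1],"rot":[0,0,0]},{"xyz":[0,0,0],"rot":[0,0,0]},{"xyz":[0,0,0],"rot":[0,0,0]},{"xyz":[0,0,0],"rot":[0,0,0]}]'
python3 -c "
from h import *
go(blk(-70,0,36),90+YB)
bot.capture('wrist')
go(blk(-70,0,36),90+YB)"
```

```text
t: 13.93
tcp_pos: [0.5227, -0.188, 0.0916]
eef_rot: [[-0.995, 0.102, 0.0], [0.102, 0.995, -0.0], [-0.0, -0.0, -1.0]]
ft_force: [-0.3, 0.7, -1.9]
grip_width: 0.0151
gripper_force: 58.8
t 13.93 rows: shift(now) [0.01 0.   2.22] shift(after turn) [0.01 0.   2.22] rotz -0.01 tilt [-1.e-04 -1.e-04 -1.e+00] f [-0.3  0.7 -1.9]
t 13.98 rows: shift(now) [0.01 0.   2.23] shift(after turn) [0.01 0.   2.23] rotz -0.01 tilt [-2.e-04 -1.e-04 -1.e+00] f [ 0.3 -0.1 -2.3]
```

Now y is 0 and the blade tip is entering the flare with no contact force. I'll continue down.

```bash
python3 -m pendant '[{"xyz":[0,0,0.15],"rot":[0,0,0]},{"xyz":[0,0,0.15],"rot":[0,0,0]},{"xyz":[0,0,0.15],"rot":[0,0,0]},{"xyz":[0,0,0.15],"rot":[0,0,0]},{"xyz":[0,0,0],"rot":[0,0,0]},{"xyz":[0,0,0],"rot":[0,0,0]}]'
python3 -c "
from h import *
go(blk(-70,0,36),90+YB)"
```

```text
t: 14.48
tcp_pos: [0.5223, -0.1878, 0.076]
eef_rot: [[-0.995, 0.102, -0.001], [0.102, 0.995, 0.001], [0.001, 0.0, -1.0]]
ft_force: [-0.1, 0.2, -2.2]
grip_width: 0.0148
gripper_force: 58.8
t 14.48 rows: shift(now) [-0.01 -0.01  1.6 ] shift(after turn) [-0.01 -0.01  1.6 ] rotz -0.01 tilt [ 9.e-04  4.e-04 -1.e+00] f [-0.1  0.2 -2.2]
```

```bash
python3 -m pendant '[{"xyz":[0,0,0.15],"rot":[0,0,0]},{"xyz":[0,0,0.15],"rot":[0,0,0]},{"xyz":[0,0,0.15],"rot":[0,0,0]},{"xyz":[0,0,0.15],"rot":[0,0,0]},{"xyz":[0,0,0.15],"rot":[0,0,0]},{"xyz":[0,0,0.15],"rot":[0,0,0]},{"xyz":[0,0,0.15],"rot":[0,0,0]},{"xyz":[0,0,0.15],"rot":[0,0,0]},{"xyz":[0,0,0],"rot":[0,0,0]},{"xyz":[0,0,0],"rot":[0,0,0]}]'
python3 -c "
from h import *
go(blk(-70,0,36),90+YB)"
```

```text
t: 15.32
tcp_pos: [0.5224, -0.1879, 0.0462]
eef_rot: [[-0.995, 0.102, -0.001], [0.102, 0.995, 0.0], [0.001, 0.0, -1.0]]
ft_force: [-0.9, 0.1, -1.2]
grip_width: 0.0153
gripper_force: 58.8
t 15.32 rows: shift(now) [-0.01 -0.    0.41] shift(after turn) [-0.01 -0.    0.41] rotz -0.01 tilt [ 6.e-04  3.e-04 -1.e+00] f [-0.9  0.1 -1.2]
```

```bash
python3 -m pendant '[{"xyz":[0,0,0.08],"rot":[0,0,0]},{"xyz":[0,0,0.08],"rot":[0,0,0]},{"xyz":[0,0,0.08],"rot":[0,0,0]},{"xyz":[0,0,0.06],"rot":[0,0,0]},{"xyz":[0,0,0.04],"rot":[0,0,0]},{"xyz":[0,0,0],"rot":[0,0,0]},{"xyz":[0,0,0],"rot":[0,0,0]}]'
python3 -m pendant '[{"xyz":[0,0,0.03],"rot":[0,0,0]},{"xyz":[0,0,0.03],"rot":[0,0,0]},{"xyz":[0,0,0],"rot":[0,0,0]},{"xyz":[0,0,0],"rot":[0,0,0]}]'
```

```text
t: 15.9
tcp_pos: [0.5226, -0.188, 0.038]
eef_rot: [[-0.995, 0.102, -0.0], [0.102, 0.995, 0.0], [0.0, 0.0, -1.0]]
ft_force: [-0.6, -0.4, -2.1]
grip_width: 0.0149
gripper_force: 58.8
t: 16.23
tcp_pos: [0.5226, -0.1879, 0.0365]
eef_rot: [[-0.995, 0.102, -0.0], [0.102, 0.995, 0.0], [0.0, 0.0, -1.0]]
ft_force: [0.6, 0.2, -2.3]
grip_width: 0.0147
gripper_force: 58.8
```

```bash
python3 -m pendant '[{"xyz":[0,0,0.03],"rot":[0,0,0]},{"xyz":[0,0,0.02],"rot":[0,0,0]},{"xyz":[0,0,0],"rot":[0,0,0]},{"xyz":[0,0,0],"rot":[0,0,0]}]'
python3 -m pendant '[{"xyz":[0,0,0.03],"rot":[0,0,0]},{"xyz":[0,0,0],"rot":[0,0,0]},{"xyz":[0,0,0],"rot":[0,0,0]},{"xyz":[0,0,0],"rot":[0,0,0]}]'
```

```text
t: 16.57
tcp_pos: [0.5226, -0.188, 0.0354]
eef_rot: [[-0.995, 0.102, 0.0], [0.102, 0.995, -0.0], [-0.0, -0.0, -1.0]]
ft_force: [-1.1, -0.1, -0.6]
grip_width: 0.0149
gripper_force: 59.1
t: 16.9
tcp_pos: [0.5227, -0.1881, 0.0354]
eef_rot: [[-0.995, 0.102, -0.0], [0.102, 0.995, -0.0], [0.0, -0.0, -1.0]]
ft_force: [-2.5, 0.8, 4.3]
grip_width: 0.0152
gripper_force: 59.8
```

Contact at TCP z = 35.4 mm, exactly the seated height in the rest, with a 4 N reaction. The paddle is home. Releasing and rising.

```bash
python3 -m pendant '[{"xyz":[0,0,0],"rot":[0,0,0]},{"xyz":[0,0,0],"rot":[0,0,0]},{"xyz":[0,0,0],"rot":[0,0,0]},{"xyz":[0,0,0],"rot":[0,0,0]},{"xyz":[0,0,-0.2],"rot":[0,0,0]},{"xyz":[0,0,-0.5],"rot":[0,0,0]},{"xyz":[0,0,-0.9],"rot":[0,0,0]},{"xyz":[0,0,-1],"rot":[0,0,0]},{"xyz":[0,0,-1],"rot":[0,0,0]},{"xyz":[0,0,-1],"rot":[0,0,0]}]' 0
python3 -m pendant '[{"xyz":[0,0,-0.5],"rot":[0,0,0]},{"xyz":[0,0,0],"rot":[0,0,0]},{"xyz":[0,0,0],"rot":[0,0,0]},{"xyz":[0,0,0],"rot":[0,0,0]},{"xyz":[0,0,0],"rot":[0,0,0]}]'
python3 - <<'E'
from h import *
i=bot.camera_info('wrist');p,d=bot.capture('wrist');np.savez('w7.npz',p=p,d=d,**i);cv2.imwrite('pics/w7.png',p[:,:,::-1])
W=cloud(d,i['intrinsics'],i['pose'],True);Z=W[...,2]
F=(fr(W.reshape(-1,3),O,YB)*1000).reshape(400,640,2);x,y=F[...,0],F[...,1]
h=(abs(y)<10)&(x<-50)&(x>-170)&(Z>.045)&(Z<.065)
print('handle',h.sum(),'y',np.percentile(y[h],[1,99]),'x',np.percentile(x[h],[.5,99.5]))
for a in (-150,-120,-90,-60):
    s=h&(abs(x-a)<8);print(a,np.median(Z[s]),np.median(y[s]))
b=(abs(y)<5)&(x>-35)&(x<55)&(p.max(-1)<45);print('blade',b.sum(),np.percentile(Z[b],[5,50,95]),np.percentile(x[b],[1,99]))
t=(Z>.06)&(Z<.072)&(x>-45)&(x<0)&(abs(y-17)<70);print('block y',np.percentile(y[t],[.5,99.5]),'front x',np.percentile(x[t],.5))
go(blk(33,80,84),90+YB)
E
```

```text
t: 17.73
tcp_pos: [0.5228, -0.188, 0.152]
eef_rot: [[-0.995, 0.102, 0.001], [0.102, 0.995, -0.001], [-0.001, -0.001, -1.0]]
ft_force: [1.5, 0.0, 0.1]
grip_width: 0.0423
gripper_force: 0.0
t: 18.15
tcp_pos: [0.5215, -0.1873, 0.16]
eef_rot: [[-0.995, 0.102, -0.003], [0.102, 0.995, 0.002], [0.003, 0.002, -1.0]]
ft_force: [-1.0, 0.5, 1.1]
grip_width: 0.043
gripper_force: 0.0
handle 2724 y [-7.68412528  8.4055121 ] x [-157.37131174  -50.66909244]
-150 0.054485661236894634 -0.06324233423134094
-120 0.05431084059701108 0.6760436501066454
-90 0.054400821075518635 0.6447104487010796
-60 0.05429048870978399 0.2160457087450341
blade 727 [0.0621991  0.06342405 0.06450831] [-34.18937351  49.30173307]
block y [-34.17800098  74.22942528] front x -43.8390823454126
t 18.2 rows: shift(now) [-4.17  3.18  3.04] shift(after turn) [-4.16  3.18  3.04] rotz -0.01 tilt [ 0.0032  0.0015 -1.    ] f [-0.4  0.1 -0.1]
```

View pics/w7.png

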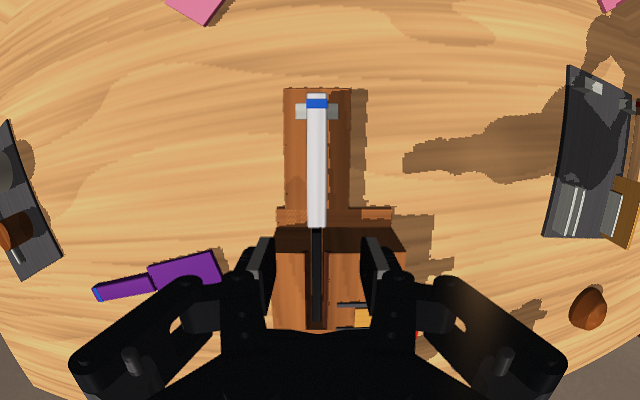

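The paddle is home: handle level on the saddle (top at 54.4 mm), blade top at 63.4 mm, 4-5 mm below the block top, at (317,280) inside the slot. Now back to the knob to close the keeper.

```bash
python3 -m pendant '[{"xyz":[-0.7,0.53,0],"rot":[0,0,0]},{"xyz":[-0.7,0.53,0],"rot":[0,0,0]},{"xyz":[-0.7,0.53,0],"rot":[0,0,0]},{"xyz":[-0.7,0.53,0],"rot":[0,0,0]},{"xyz":[-0.7,0.53,0],"rot":[0,0,0]},{"xyz":[-0.66,0.53,0],"rot":[0,0,0]},{"xyz":[0,0,0.4],"rot":[0,0,0]},{"xyz":[0,0,0],"rot":[0,0,0]},{"xyz":[0,0,0],"rot":[0,0,0]},{"xyz":[0,0,0],"rot":[0,0,0]}]'
python3 -c "
from h import *
i=bot.camera_info('wrist');p,d=bot.capture('wrist');W=cloud(d,i['intrinsics'],i['pose'],True);Z=W[...,2]
F=(fr(W.reshape(-1,3),O,YB)*1000).reshape(400,640,2);hsv=cv2.cvtColor(p,cv2.COLOR_RGB2HSV)
k=(hsv[...,1]>150)&((hsv[...,0]<6)|(hsv[...,0]>174))&(Z>.094)&(Z<.104)&(abs(F[...,1]-75)<30);print(k.sum(),F[k].min(0),F[k].max(0))
go(blk(33,80,84),90+YB)"
```

```text
t: 19.03
tcp_pos: [0.6331, -0.1199, 0.1512]
eef_rot: [[-0.995, 0.102, -0.002], [0.102, 0.995, 0.0], [0.002, 0.0, -1.0]]
ft_force: [-0.5, 0.2, -0.1]
grip_width: 0.0427
gripper_force: 0.0
410 [24.76446061 73.58457625] [40.14292818 85.17971797]
t 19.08 rows: shift(now) [0.02 0.05 2.71] shift(after turn) [0.02 0.05 2.71] rotz -0.02 tilt [ 0.001  0.    -1.   ] f [ 0.1 -0.5  0.2]
```

```bash
python3 -m pendant '[{"xyz":[0,0.04,0.5],"rot":[0,0,0]},{"xyz":[0,0,0.7],"rot":[0,0,0]},{"xyz":[0,0,0.7],"rot":[0,0,0]},{"xyz":[0,0,0.5],"rot":[0,0,0]},{"xyz":[0,0,0.27],"rot":[0,0,0]},{"xyz":[0,0,0],"rot":[0,0,0]},{"xyz":[0,0,0],"rot":[0,0,0]}]'
python3 -m pendant '[{"xyz":[0,0,0],"rot":[0,0,0]},{"xyz":[0,0,0],"rot":[0,0,0]},{"xyz":[0,0,0],"rot":[0,0,0]},{"xyz":[0,0,0],"rot":[0,0,0]},{"xyz":[0,0,0],"rot":[0,0,0]},{"xyz":[0,0,0],"rot":[0,0,0]}]' -1
python3 -m pendant '[{"xyz":[0,-0.15,0],"rot":[0,0,0]},{"xyz":[0,-0.25,0],"rot":[0,0,0]},{"xyz":[0,-0.3,0],"rot":[0,0,0]},{"xyz":[0,-0.3,0],"rot":[0,0,0]},{"xyz":[0,-0.3,0],"rot":[0,0,0]},{"xyz":[0,-0.3,0],"rot":[0,0,0]},{"xyz":[0,-0.2,0],"rot":[0,0,0]},{"xyz":[0,-0.1,0],"rot":[0,0,0]},{"xyz":[0,0,0],"rot":[0,0,0]},{"xyz":[0,0,0],"rot":[0,0,0]}]'
python3 -c "
from h import *
s=bot.observe();print(fr(s['tcp_pos'][None],O,YB)*1000,s['ft_force'])"
```

```text
t: 19.67
tcp_pos: [0.6342, -0.1186, 0.0853]
eef_rot: [[-0.995, 0.102, -0.0], [0.102, 0.995, 0.0], [0.0, 0.0, -1.0]]
ft_force: [0.3, -0.1, -0.5]
grip_width: 0.0427
gripper_force: 0.0
t: 20.17
tcp_pos: [0.6351, -0.1195, 0.0868]
eef_rot: [[-0.995, 0.102, 0.002], [0.102, 0.995, -0.002], [-0.002, -0.002, -1.0]]
ft_force: [-1.5, -2.8, 5.3]
grip_width: 0.0105
gripper_force: 60.8
t: 21.0
tcp_pos: [0.6302, -0.1661, 0.0868]
eef_rot: [[-0.995, 0.102, 0.002], [0.102, 0.995, -0.001], [-0.002, -0.0, -1.0]]
ft_force: [-1.8, -1.6, 6.6]
grip_width: 0.0105
gripper_force: 60.9
[[34.91965983 32.58190865]] [-1.83387657 -1.5758493   6.5540559 ]
```

Moved 47 mm so far with no stop felt. I'll push on to the hard stop.

```bash
python3 -m pendant '[{"xyz":[0,-0.1,0],"rot":[0,0,0]},{"xyz":[0,-0.05,0],"rot":[0,0,0]},{"xyz":[0,0,0],"rot":[0,0,0]},{"xyz":[0,0,0],"rot":[0,0,0]}]'
python3 -m pendant '[{"xyz":[0,-0.08,0],"rot":[0,0,0]},{"xyz":[0,0,0],"rot":[0,0,0]},{"xyz":[0,0,0],"rot":[0,0,0]}]'
python3 -c "
from h import *
s=bot.observe();print(fr(s['tcp_pos'][None],O,YB)*1000,s['ft_force'])"
```

```text
t: 21.33
tcp_pos: [0.6298, -0.1693, 0.0868]
eef_rot: [[-0.995, 0.102, 0.002], [0.102, 0.995, 0.0], [-0.002, 0.0, -1.0]]
ft_force: [-1.7, 0.6, 7.3]
grip_width: 0.0109
gripper_force: 61.0
t: 21.58
tcp_pos: [0.6298, -0.1694, 0.0868]
eef_rot: [[-0.995, 0.101, 0.002], [0.102, 0.995, 0.003], [-0.002, 0.003, -1.0]]
ft_force: [-1.0, 6.7, 7.8]
grip_width: 0.0104
gripper_force: 61.2
[[34.87560411 29.28878378]] [-1.0272921   6.68198763  7.8204828 ]
```

Hard stop reached: 50 mm of travel from the open stop, and the reaction has risen. I'll release, rise clear and check.

```bash
python3 -m pendant '[{"xyz":[0,0.06,0],"rot":[0,0,0]},{"xyz":[0,0,0],"rot":[0,0,0]}]'
python3 -m pendant '[{"xyz":[0,0,0],"rot":[0,0,0]},{"xyz":[0,0,0],"rot":[0,0,0]},{"xyz":[0,0,0],"rot":[0,0,0]},{"xyz":[0,0,0],"rot":[0,0,0]},{"xyz":[0,0,-0.4],"rot":[0,0,0]},{"xyz":[0,0,-0.8],"rot":[0,0,0]},{"xyz":[0,0,-1],"rot":[0,0,0]},{"xyz":[0.5,0,-1],"rot":[0,0,0]},{"xyz":[0.8,0,-0.8],"rot":[0,0,0]},{"xyz":[0.8,0,-0.4],"rot":[0,0,0]}]' 0
python3 -m pendant '[{"xyz":[0.4,0,0],"rot":[0,0,0]},{"xyz":[0,0,0],"rot":[0,0,0]},{"xyz":[0,0,0],"rot":[0,0,0]},{"xyz":[0,0,0],"rot":[0,0,0]}]'
python3 - <<'E'
from h import *
i=bot.camera_info('wrist');p,d=bot.capture('wrist');W=cloud(d,i['intrinsics'],i['pose'],True);Z=W[...,2]
F=(fr(W.reshape(-1,3),O,YB)*1000).reshape(400,640,2);x,y=F[...,0],F[...,1];hsv=cv2.cvtColor(p,cv2.COLOR_RGB2HSV)
k=(hsv[...,1]>150)&((hsv[...,0]<6)|(hsv[...,0]>174))&(Z>.094)&(Z<.104)&(abs(y-30)<30);print('knob',k.sum(),F[k].min(0) if k.any() else '',F[k].max(0) if k.any() else '')
h=(abs(y)<10)&(x<-50)&(x>-170)&(Z>.045)&(Z<.065);print('handle',np.percentile(y[h],[1,99]),np.percentile(x[h],[.5,99.5]),np.median(Z[h]))
cv2.imwrite('pics/w9.png',p[:,:,::-1])
p,d=bot.capture('side');cv2.imwrite('pics/s9.png',cv2.resize(p[90:230,130:400,::-1],None,fx=2.9,fy=2.9,interpolation=cv2.INTER_CUBIC))
E
```

```text
t: 21.75
tcp_pos: [0.6299, -0.1693, 0.0868]
eef_rot: [[-0.995, 0.101, 0.002], [0.101, 0.995, 0.0], [-0.002, 0.001, -1.0]]
ft_force: [-1.6, 1.5, 7.9]
grip_width: 0.0106
gripper_force: 61.0
t: 22.58
tcp_pos: [0.5778, -0.1653, 0.1995]
eef_rot: [[-0.995, 0.101, 0.005], [0.101, 0.995, -0.003], [-0.005, -0.002, -1.0]]
ft_force: [0.1, -0.5, 0.4]
grip_width: 0.0425
gripper_force: 0.0
t: 22.92
tcp_pos: [0.5672, -0.1636, 0.1952]
eef_rot: [[-0.995, 0.102, -0.0], [0.102, 0.995, 0.0], [0.0, 0.0, -1.0]]
ft_force: [0.1, 0.0, 0.6]
grip_width: 0.0423
gripper_force: 0.0
knob 234 [24.14703823 24.26047214] [39.85744344 35.42291693]
handle [-7.64725797  8.37248338] [-156.88114906  -50.4127054 ] 0.05434802540436451
```

View pics/s9.png

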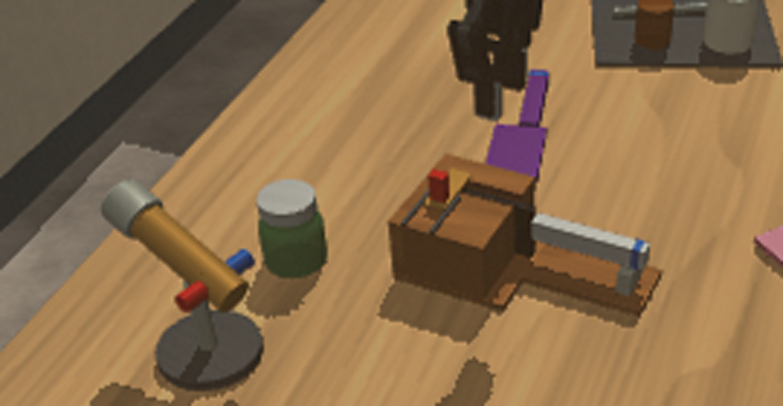

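The side view shows the blade in the slot, the handle on the saddle and the knob at (438,186). It measures y = 29.8 mm, which is fully shut. The jar hasn't moved and the gripper is clear of everything.

```bash
python3 -c "
from workcell import bot
print(bot.finish_job())"
```

```text
the job is handed in; nothing more can be done
None
```

I handed the job in at about 23 s on the robot's clock: the graphite paddle is fully home in the block with its handle on the saddle, the keeper is fully shut over the blade, and I touched nothing else.

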